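Tap-test the fired ware on the slate

ROBOT

A 6-joint arm with a two-finger parallel gripper is mounted at the origin on the work surface. World frame = base frame: x ahead of the robot, y to its left, z up, the work surface at z = 0. Lengths are in m, angles in degrees, forces in N, time in s.
With the tool pointing down it reaches from about 0.3 to 0.75 m from the base axis. Payload 8.5 kg.
Tool frame: the origin (TCP) lies on the centre line of the jaws, within the pads' length; the fingertips stand 14 mm ahead of it and the grasp point (between the pads) lies 5 mm behind it; z points along the fingers, x is the direction in which the jaws open and shut, and the axes are right-handed (so a half turn about z gives the same grasp; the last joint's range is limited). The gripper opens to 85 mm and grips with 20 to 120 N. Pads are 22 mm wide; open, the fingers measure 114 mm over their backs; the gripper's body (76 mm by 85 mm) begins 54 mm behind the grasp point. The pads swing forward as they close: fully open they stand 13 mm farther back than shut.
Start: joints at [-78.627, 21.807, 74.336, -0, 83.858, -12.336], TCP at [0.221, -0.504, 0.245] pointing down, gripper open.
Joint ranges: [-178.18, 178.18], [-50.72, 133.34], [12.68, 142.11], [-81.47, 261.47], [9.98, 163.14], [-165.26, 165.26]. Speed limits (degrees/s): [136.94, 136.94, 180, 180, 180, 180].

INTERFACE

Orientations are given as a 3x3 rotation matrix whose columns are the frame's x, y, z axes.
In Python, from rig import * gives the robot as it stands.
- The arm moves only by the shell command python3 -m crank 'ROWS' [FORCE]. ROWS is JSON, one flat list of numbers, 7 for each row, row after row: the turn, a rotation vector about the world's x, y, z in rad, then the shift along the world's x, y, z in m, then the opening in per cent of the stroke, from 0 (shut) to 100 (fully open). A call has 1 to 20 rows; each row shifts and turns the commanded pose from where the row before left it; what a row does not reach is not made up. A row lasts 1/10 s, in which the tool goes at most 50 mm and 8.59 degrees, less where a joint would pass 70% of its speed; a pose out of reach is approached as far as the arm can. A call is refused whole if a number of a shift passes 0.05 or a number of a turn 0.15, either way. A call with a gripper value outside its range is refused whole. The fingers move at their own pace and stop on an object; FORCE is the grip in N (left out, the last holds). Time passes only in rows, so rows that do not move let the fingers close. It gives the time, the measured TCP pose, the force and the opening at its end, in the units of the state.
- observe(): the state, without advancing time (a new reading comes with each control period).
- get_image(name): name is "scene" or "top" or "wrist"; returns a dict with "frame" (384x512x3 uint8, red, green, blue), "fov_y" (degrees; the focal length in pixels is half the picture's height over the tangent of half this angle, whatever the lens; pixels are square), "cx", "cy" (the principal point, pixels), "world_to_cam" (4x4, takes a point from world to camera coordinates). Camera axes: x right, y up, looking along -z (the intrinsics and any distortion apply to the point x, -y, -z); pixel columns grow to the right and rows downward; lengths in m; the calibration is good to about 2 mm. The wrist camera is an equidistant fisheye: a pixel r from the principal point sees the ray r / f radians off the axis. A picture is of the moment at which its call begins. There is no depth.
- close_job(): hands the job in, once; it reports no verdict.
The state is a dict: "time_s": time; "q": joint angles; "qvel": joint speeds; "joint_efforts": joint torques, N m; "position": TCP position; "tool_rot": TCP orientation; "ft_force": force on the tool from outside, world axes, zero at the start; "wrist_torque": the same for the moment, N m; "grip_width": finger opening in m.
Only numpy, scipy, OpenCV 4.12 (cv2) and the standard library are available. Lean on these libraries where they do the work, as an engineer would, in place of code of your own. Each camera call takes 0.05 s, during which the arm holds its last target. There are 200 camera calls.

TASK

Check the fired clay ware on the slate for cracks by tapping it: with the fingertips, lightly tap the top of the upturned beaker first, then the top of the square dish, then the top of the upturned bowl. Tap gently, so that its sprung rest is nowhere near pushed fully down and each piece stays standing where it is; pick nothing up, do not touch the mug, and leave the other things on the bench where they are.

Things in the scene. Friction and masses are not known exactly. Their poses are not given: they have to be found in the camera images.
- slab: Flat dark slate slab, 300 (its x) x 340 (its y) x 25 mm, fixed on the bench; origin: centre of its underside. On it stand four identical sprung test rests (round aluminium plates 104 mm across on a rubber bellows, plate top 24 mm above the slab), in any arrangement, each carrying one piece of ware, whose underside is thus 49 mm above the bench. The ware is all of the same red-brown clay.
- beaker: Tall, narrow, round fired-clay beaker, 100 mm high, 74 mm across at the bottom and 62 mm across its flat top, about 0.3 kg: the tallest piece. It stands upside down, loose, on its own sprung rest, centred within 5 mm. Body origin: centre of its underside; z up.
- beaker_top (a point): Centre of the beaker's flat top, 100 mm above its origin (149 mm above the bench). Tap here.
- dish: Low square fired-clay dish, 80 x 80 mm top (corners slightly rounded), 92 x 92 mm rim at the bottom, 45 mm high, about 0.4 kg; rigid. It stands upside down, loose, on its own sprung rest, centred within 5 mm. Body origin: centre of its underside; z up.
- dish_top (a point): Centre of the dish's flat square top, 45 mm above its origin (94 mm above the bench). Tap here.
- bowl: Round fired-clay bowl, 112 mm across at the rim (bottom), domed, with a flat round foot 56 mm across on top, 60 mm high, about 0.35 kg; rigid. It stands upside down, loose, on its own sprung rest, centred within 5 mm. Body origin: centre of its underside; z up.
- bowl_top (a point): Centre of the bowl's flat foot, 60 mm above its origin (109 mm above the bench). Tap here.
- beaker_rest (a joint): Sprung rest under the beaker: how far its plate has dipped, in m; 0 = up (as at the start), 0.010 = fully down. It starts to dip at 1 to 5 N on top of the beaker and then gives 1 mm per 0.8 N. A light tap of 1 to 6 N is right; a dip of more than 8 mm is too hard.
- dish_rest (a joint): Sprung rest under the dish: how far its plate has dipped, in m; 0 = up (as at the start), 0.010 = fully down. It starts to dip at 1 to 5 N on top of the dish and then gives 1 mm per 0.8 N. A light tap of 1 to 6 N is right; a dip of more than 8 mm is too hard.
- bowl_rest (a joint): Sprung rest under the bowl: how far its plate has dipped, in m; 0 = up (as at the start), 0.010 = fully down. It starts to dip at 1 to 5 N on top of the bowl and then gives 1 mm per 0.8 N. A light tap of 1 to 6 N is right; a dip of more than 8 mm is too hard.
- mug: Fired-clay mug standing mouth up on a sprung rest on the slab, 76 mm across, 88 mm high, handle on its +y side reaching about 35 mm out. Origin: centre of its underside. Not to be touched.
- glassbowl: Open glass bowl on the bench to the left of the slab, 150 mm across, 65 mm high; origin: centre of its underside. Leave alone.
- scraper: Spatula-shaped scraper lying flat on the bench to the right of the slab, along its own x, origin near its middle, underneath. Leave alone.
- jar: Closed jar with white cap on the bench to the right of the slab, 70 mm across, 90 mm high; origin: centre of its underside. Leave alone.
Not all that is in view belongs to the job. What is shaped like the beaker but purple is not meant. What is shaped like the dish but turquoise is not meant.

How it is judged (in metres and radians):
On the way, in this order (a step that is already met when the one before it is completed fails the run):
1. the fingertips tap the top of the beaker (over 0.5 N) (contact force between the fingers and beaker above 0.5 N and z of the grasp point in the frame of beaker above 0.1 m and distance between the grasp point and beaker_top below 0.055 m), for 0.04 s.
2. then the top of the square dish (contact force between the fingers and dish above 0.5 N and z of the grasp point in the frame of dish above 0.045 m and distance between the grasp point and dish_top below 0.055 m), for 0.04 s.
3. then the top of the bowl (contact force between the fingers and bowl above 0.5 N and z of the grasp point in the frame of bowl above 0.06 m and distance between the grasp point and bowl_top below 0.055 m), for 0.04 s.
At the end, for the whole second after the job is handed in: All three pieces have been tapped in order, with the beaker, dish, bowl and mug upright, at rest (under 0.02 m/s, tilt under 0.1 rad), and they, the glass bowl, the scraper and the jar within 20 mm of where they started (distance of each of beaker, dish, bowl, mug, glassbowl, scraper, jar from where it was at the start of the episode below 0.02 m and angle between each of beaker, dish, bowl, mug's own z axis and vertical below 0.1 rad and linear speed of each of beaker, dish, bowl, mug below 0.02 m/s); the robot touches nothing.
It fails at once if the beaker, dish or bowl is tapped too hard (its rest dips by more than 8 mm) (value of joint any of beaker_rest, dish_rest, bowl_rest above 0.008 m).
It fails at once if the beaker, dish or bowl is lifted by more than 8 mm, shifted by more than 20 mm, or tipped (distance of any of beaker, dish, bowl from where it was at the start of the episode above 0.02 m or height (world z) of any of beaker, dish, bowl above 0.057 m or angle between any of beaker, dish, bowl's own z axis and vertical above 0.15 rad).
It fails at once if the mug is touched or moved (contact force between any of the arm, the fingers and mug above 0.5 N or distance of mug from where it was at the start of the episode above 0.02 m).
It fails at once if the glass bowl, scraper or jar is moved by more than 20 mm (distance of any of glassbowl, scraper, jar from where it was at the start of the episode above 0.02 m).
It also fails if it takes over 48 s, if anything falls off the work surface, if the arm or the gripper's body presses on something with over 40 N, if the wrist force passes 120 N, or if a joint passes its speed limit or range.

## Working session

There is one attempt and no reset: what is moved stays moved. The work goes in short steps, Python scripts to look and compute and a shell command to move; the robot and the scene stay as the last step left them, time stands still between calls to the robot, and variables do not carry over. Pictures are saved under pics/ and viewed, about 8 in all and at most 12, crops included, and the job is handed in when it is done.

```bash
mkdir -p pics
cat > h.py <<'E'
from rig import *
import numpy as np, cv2
def ray(im,u,v):
    h=im["frame"].shape[0]; f=h/2/np.tan(np.radians(im["fov_y"]/2))
    M=np.array(im["world_to_cam"]); R=M[:3,:3]; c=-R.T@M[:3,3]
    d=np.array([(u-im["cx"])/f,-(v-im["cy"])/f,-1.]); return c,R.T@d
def onz(im,u,v,z):
    c,d=ray(im,u,v); return c+d*(z-c[2])/d[2]
def save(im,n): cv2.imwrite("pics/"+n,cv2.cvtColor(im["frame"],cv2.COLOR_RGB2BGR))
E
python3 - <<'E'
from h import *
a=get_image("top"); b=get_image("scene")
fr=np.hstack([a["frame"],b["frame"]])
cv2.imwrite("pics/1.png",cv2.cvtColor(a["frame"],cv2.COLOR_RGB2BGR)); save(b,"2.png")
s=observe(); print(s["time_s"],s["position"],s["tool_rot"],s["ft_force"],s["grip_width"])
hsv=cv2.cvtColor(a["frame"],cv2.COLOR_RGB2HSV)
m=cv2.inRange(hsv,(0,90,50),(18,255,255))
n,l,st,c=cv2.connectedComponentsWithStats(m)
for i in range(1,n):
    if st[i,4]>60: print(st[i],c[i].round(1),onz(a,*c[i],.1).round(3))
E
```

```text
0.1 [ 0.22109196 -0.50333196  0.24477773] [[ 4.02058261e-01 -9.15614047e-01 -2.69233575e-04]
 [-9.15613191e-01 -4.02058261e-01  1.27988850e-03]
 [-1.28013147e-03 -2.68075929e-04 -9.99999145e-01]] [-0.40938046 -0.84089904 -0.23828031] 0.08527313685211249
[234 171  19  24 369] [242.8 182.9] [0.653 0.026 0.1  ]
[202 177  21  25 247] [212.2 189.3] [0.632 0.132 0.1  ]
[172 179  29  26 510] [187.2 192.3] [0.623 0.218 0.1  ]
[230 209  35  35 796] [245.4 227.4] [0.497 0.019 0.1  ]
[186 222  32  32 802] [201.5 237.7] [0.465 0.169 0.1  ]
[371 240  26  29 111] [384.2 254.1] [ 0.398 -0.447  0.1  ]
[  34  348   89   36 2403] [ 80.4 368.7] [0.048 0.558 0.1  ]
```

View pics/1.png

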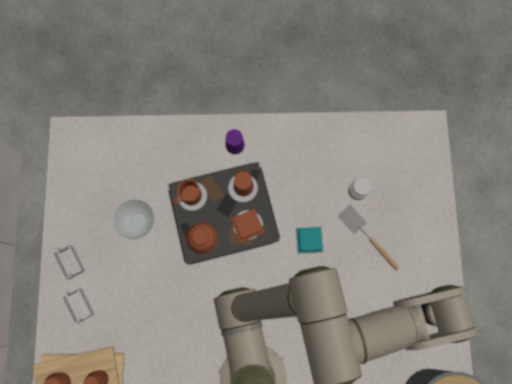

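View pics/2.png

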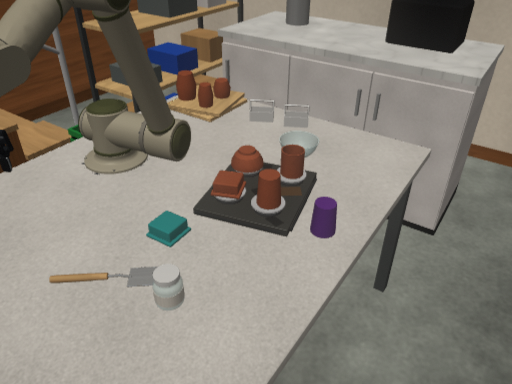

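The top view shows the beaker at about (243,183), dish (247,226), bowl (201,238) and mug (190,192). The scene view agrees. I'll zoom in to separate the top faces.

Run:
```python
from h import *
a=get_image("top"); c=a["frame"][160:270,160:290]
cv2.imwrite("pics/3.png",cv2.cvtColor(cv2.resize(c,None,fx=5,fy=5,interpolation=cv2.INTER_CUBIC),cv2.COLOR_RGB2BGR))
M=np.array(a["world_to_cam"]);print(-M[:3,:3].T@M[:3,3], a["fov_y"],a["cx"],a["cy"])
```

```text
[0.27420465 0.00192767 1.77983982] 42.30277610430685 251.17576498869207 193.09210081673572
```

View pics/3.png

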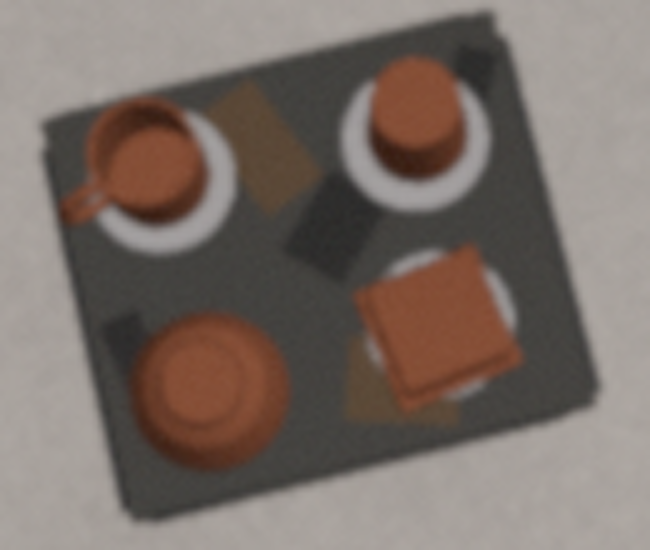

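```bash
python3 - <<'E'
from h import *
a=get_image("top"); p=np.array(observe()["position"])
for n,u,v,z in [("beaker",416,102,.149),("dish",436,318,.094),("bowl",203,384,.109),("mug",140,150,.137)]:
    q=onz(a,159.6+u/5,159.6+v/5,z); print(n,q.round(4),(q-p).round(3))
E
python3 -m crank '[0,0,0,0,0,0.02,0, 0,0,0,0,0,0.02,0, 0,0,0,0.03,0.04,0,0, 0,0,0,0.03,0.04,0,0, 0,0,0,0.03,0.04,0,0]' 20
```

```text
beaker [0.6517 0.0252 0.149 ] [ 0.431  0.529 -0.096]
dish [0.5124 0.0145 0.094 ] [ 0.291  0.518 -0.151]
bowl [0.4682 0.1724 0.109 ] [ 0.247  0.676 -0.136]
mug [0.6245 0.2126 0.137 ] [ 0.403  0.716 -0.108]
time_s: 0.7
position: [0.3117, -0.3821, 0.2852]
tool_rot: [[0.401, -0.916, 0.0], [-0.916, -0.401, 0.0], [-0.0, -0.0, -1.0]]
ft_force: [1.8, 0.4, -0.1]
grip_width: 0.0123
```

```bash
python3 -m crank '[0,0,0,0.028,0.034,0,0, 0,0,0,0.028,0.034,0,0, 0,0,0,0.028,0.034,0,0, 0,0,0,0.028,0.034,0,0, 0,0,0,0.028,0.034,0,0, 0,0,0,0.028,0.034,0,0, 0,0,0,0.028,0.034,0,0, 0,0,0,0.028,0.034,0,0, 0,0,0,0.028,0.034,0,0, 0,0,0,0.028,0.034,0,0, 0,0,0,0.028,0.034,0,0, 0,0,0,0.028,0.034,0,0, 0,0,0,0,0,0,0, 0,0,0,0,0,0,0, 0,0,0,0,0,0,0]'
python3 - <<'E'
from h import *
save(get_image("wrist"),"4.png"); a=get_image("wrist")
h=384; f=h/2/np.tan(np.radians(a["fov_y"]/2)); M=np.array(a["world_to_cam"])
for n,p in [("beaker",(.652,.025,.149)),("dish",(.512,.0145,.094)),("bowl",(.468,.172,.109)),("tip",list(observe()["position"][:2])+[observe()["position"][2]-.014])]:
    c=M[:3,:3]@np.array(p)+M[:3,3]; x,y,z=c[0],-c[1],-c[2]; r=np.hypot(x,y); t=np.arctan2(r,z)
    print(n,a["cx"]+f*t*x/r,a["cy"]+f*t*y/r)
E
```

```text
time_s: 2.2
position: [0.6467, 0.0237, 0.2853]
tool_rot: [[0.401, -0.916, -0.0], [-0.916, -0.401, -0.0], [-0.0, 0.0, -1.0]]
ft_force: [0.2, -0.3, -0.5]
grip_width: -0.0001
beaker 255.01868979992528 178.6909746606525
dish 217.71879542164754 268.70479399140663
bowl 94.6116238222096 253.0810882166405
tip 255.23203064203577 248.74225162128337
```

View pics/4.png

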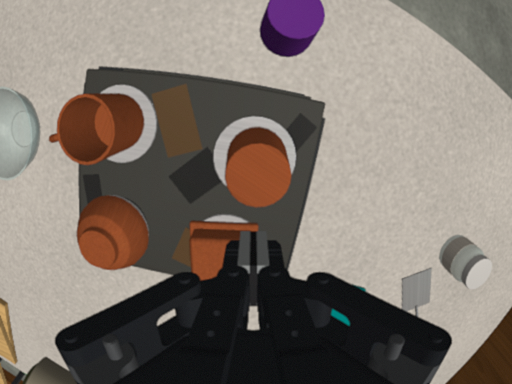

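The wrist view shows the beaker top at about (258,181), against a prediction of (255,179), so the position agrees within about 3 mm. I'm descending now.

```bash
python3 -m crank '[0,0,0,0.004,0,-0.03,0, 0,0,0,0,0,-0.03,0, 0,0,0,0,0,-0.03,0, 0,0,0,0,0,-0.018,0, 0,0,0,0,0,0,0, 0,0,0,0,0,0,0, 0,0,0,0,0,0,0]'; for i in 1; do python3 -m crank '[0,0,0,0,0,-0.003,0, 0,0,0,0,0,-0.003,0, 0,0,0,0,0,-0.002,0, 0,0,0,0,0,0,0]'; done
```

```text
time_s: 3.0
position: [0.6516, 0.024, 0.1792]
tool_rot: [[0.402, -0.916, 0.003], [-0.916, -0.402, -0.0], [0.002, -0.003, -1.0]]
ft_force: [0.3, -0.3, 0.3]
grip_width: 0.0
time_s: 3.4
position: [0.651, 0.0245, 0.169]
tool_rot: [[0.402, -0.916, -0.001], [-0.916, -0.402, 0.0], [-0.0, 0.001, -1.0]]
ft_force: [0.2, -1.2, -0.0]
grip_width: 0.0
```

```bash
python3 -m crank '[0,0,0,0,0,-0.002,0, 0,0,0,0,0,-0.002,0, 0,0,0,0,0,0,0]'; python3 -m crank '[0,0,0,0,0,-0.002,0, 0,0,0,0,0,0,0]'
```

```text
time_s: 3.7
position: [0.651, 0.0245, 0.165]
tool_rot: [[0.402, -0.916, -0.001], [-0.916, -0.402, 0.0], [-0.0, 0.0, -1.0]]
ft_force: [-0.3, -0.4, -0.1]
grip_width: -0.0001
time_s: 3.9
position: [0.6512, 0.0244, 0.1633]
tool_rot: [[0.402, -0.916, 0.0], [-0.916, -0.402, -0.0], [0.0, -0.0, -1.0]]
ft_force: [0.8, -0.2, 0.0]
grip_width: -0.0001
```

```bash
python3 -m crank '[0,0,0,0,0,-0.002,0, 0,0,0,0,0,0,0]'
```

```text
time_s: 4.1
position: [0.6513, 0.0244, 0.1618]
tool_rot: [[0.402, -0.916, 0.001], [-0.916, -0.402, -0.0], [0.0, -0.001, -1.0]]
ft_force: [-1.2, 0.1, 5.0]
grip_width: 0.0
```

```bash
python3 -m crank '[0,0,0,0,0,0,0]'; python3 -m crank '[0,0,0,0,0,0.01,0, 0,0,0,0,0,0.03,0, 0,0,0,0,0,0.03,0, 0,0,0,-0.035,-0.003,0,0, 0,0,0,-0.035,-0.003,0,0, 0,0,0,-0.035,-0.003,0,0, 0,0,0,-0.034,-0.001,0,0, 0,0,0,0,0,-0.04,0, 0,0,0,0,0,-0.04,0, 0,0,0,0,0,-0.02,0, 0,0,0,0,0,-0.01,0, 0,0,0,0,0,0,0, 0,0,0,0,0,0,0]'
```

```text
time_s: 4.2
position: [0.6513, 0.0244, 0.1619]
tool_rot: [[0.402, -0.916, 0.001], [-0.916, -0.402, -0.0], [0.001, -0.001, -1.0]]
ft_force: [-0.6, 0.5, 5.0]
grip_width: 0.0
time_s: 5.5
position: [0.5128, 0.0143, 0.1223]
tool_rot: [[0.402, -0.916, 0.002], [-0.916, -0.402, -0.0], [0.001, -0.001, -1.0]]
ft_force: [-0.1, 0.1, 0.5]
grip_width: 0.0
```

The beaker took 5 N, steady for over 0.1 s. Next is the dish, with contact expected at TCP z of about 0.107.

```bash
python3 -m crank '[0,0,0,0,0,-0.005,0, 0,0,0,0,0,-0.004,0, 0,0,0,0,0,-0.002,0, 0,0,0,0,0,0,0]';python3 -m crank '[0,0,0,0,0,-0.002,0, 0,0,0,0,0,0,0]'
```

```text
time_s: 5.9
position: [0.5121, 0.0145, 0.1102]
tool_rot: [[0.402, -0.916, -0.0], [-0.916, -0.402, 0.0], [-0.0, 0.0, -1.0]]
ft_force: [-0.6, 0.4, 0.9]
grip_width: -0.0002
time_s: 6.1
position: [0.5121, 0.0144, 0.1082]
tool_rot: [[0.402, -0.916, -0.0], [-0.916, -0.402, 0.0], [-0.0, 0.0, -1.0]]
ft_force: [-0.5, -0.2, -0.0]
grip_width: -0.0
```

```bash
python3 -m crank '[0,0,0,0,0,-0.0015,0, 0,0,0,0,0,0,0]'
```

```text
time_s: 6.3
position: [0.5122, 0.0144, 0.107]
tool_rot: [[0.402, -0.916, 0.0], [-0.916, -0.402, -0.0], [0.0, -0.0, -1.0]]
ft_force: [-1.4, 0.6, 4.1]
grip_width: 0.0
```

```bash
python3 -m crank '[0,0,0,0,0,0,0]'; python3 -m crank '[0,0,0,0,0,0.01,0, 0,0,0,0,0,0.03,0, 0,0,0,0,0,0.04,0, 0,0,0,0,0,0.04,0, 0,0,0,-0.011,0.039,0,0, 0,0,0,-0.011,0.039,0,0, 0,0,0,-0.011,0.039,0,0, 0,0,0,-0.011,0.041,0,0, 0,0,0,0,0,0,0, 0,0,0,0,0,0,0, 0,0,0,0,0,0,0]'
python3 - <<'E'
from h import *
a=get_image("wrist"); save(a,"5.png")
f=192/np.tan(np.radians(a["fov_y"]/2)); M=np.array(a["world_to_cam"])
for n,p in [("bowl",(.468,.172,.109)),("bowl+x",(.478,.172,.109)),("bowl+y",(.468,.182,.109))]:
    c=M[:3,:3]@np.array(p)+M[:3,3]; x,y,z=c[0],-c[1],-c[2]; r=np.hypot(x,y); t=np.arctan2(r,z)
    print(n,a["cx"]+f*t*x/r,a["cy"]+f*t*y/r)
E
```

```text
time_s: 6.4
position: [0.5122, 0.0144, 0.107]
tool_rot: [[0.402, -0.916, 0.0], [-0.916, -0.402, -0.0], [0.0, -0.0, -1.0]]
ft_force: [-1.1, -0.3, 3.1]
grip_width: -0.0
time_s: 7.5
position: [0.4684, 0.1718, 0.2271]
tool_rot: [[0.401, -0.916, 0.0], [-0.916, -0.401, -0.0], [0.0, -0.0, -1.0]]
ft_force: [-0.6, 0.7, 1.2]
grip_width: -0.0002
bowl 253.8747753772473 190.8076991913127
bowl+x 258.5667970108648 180.6141208765464
bowl+y 243.25118131282082 186.36939337008363
```

View pics/5.png

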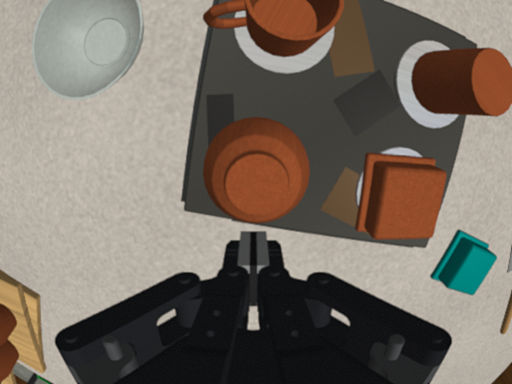

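The foot centre is at about (257,182), against a prediction of (254,191), so I'll shift about 7 mm in +x. The beaker, dish and mug all look undisturbed.

```bash
python3 -m crank '[0,0,0,0.007,0,-0.03,0, 0,0,0,0,0,-0.04,0, 0,0,0,0,0,-0.02,0, 0,0,0,0,0,-0.006,0, 0,0,0,0,0,-0.003,0, 0,0,0,0,0,0,0, 0,0,0,0,0,0,0]';python3 -m crank '[0,0,0,0,0,-0.002,0, 0,0,0,0,0,0,0]'; python3 -m crank '[0,0,0,0,0,-0.002,0, 0,0,0,0,0,0,0]'
```

```text
time_s: 8.25
position: [0.4758, 0.1723, 0.1289]
tool_rot: [[0.402, -0.916, 0.002], [-0.916, -0.402, 0.0], [0.001, -0.002, -1.0]]
ft_force: [0.7, -0.4, 0.3]
grip_width: 0.0002
time_s: 8.45
position: [0.4752, 0.1725, 0.1261]
tool_rot: [[0.402, -0.916, 0.001], [-0.916, -0.402, 0.0], [0.0, -0.001, -1.0]]
ft_force: [0.2, 0.4, -0.4]
grip_width: 0.0004
time_s: 8.65
position: [0.4751, 0.1724, 0.1237]
tool_rot: [[0.402, -0.916, -0.0], [-0.916, -0.402, -0.0], [-0.0, 0.0, -1.0]]
ft_force: [0.0, 0.2, 0.0]
grip_width: 0.0002
```

```bash
python3 -m crank '[0,0,0,0,0,-0.0015,0, 0,0,0,0,0,0,0]'
```

```text
time_s: 8.85
position: [0.4752, 0.1725, 0.1224]
tool_rot: [[0.402, -0.916, 0.0], [-0.916, -0.402, 0.0], [0.0, -0.0, -1.0]]
ft_force: [-0.8, 0.1, 3.0]
grip_width: -0.0002
```

```bash
python3 -m crank '[0,0,0,0,0,0,0]'; python3 -m crank '[0,0,0,0,0,0.01,0, 0,0,0,0,0,0.03,0, 0,0,0,0,0,0.04,0, 0,0,0,0,0,0.04,0, 0,0,0,-0.03,-0.03,0.01,0, 0,0,0,-0.03,-0.03,0,0, 0,0,0,-0.03,-0.03,0,0, 0,0,0,0,0,0,0, 0,0,0,0,0,0,0, 0,0,0,0,0,0,0, 0,0,0,0,0,0,0]'
python3 - <<'E'
from h import *
save(get_image("wrist"),"6.png")
E
```

```text
time_s: 8.95
position: [0.4752, 0.1725, 0.1225]
tool_rot: [[0.402, -0.916, 0.0], [-0.916, -0.402, 0.0], [0.0, -0.0, -1.0]]
ft_force: [-0.8, 0.2, 2.8]
grip_width: 0.0001
time_s: 10.05
position: [0.3858, 0.0829, 0.2523]
tool_rot: [[0.403, -0.915, -0.0], [-0.915, -0.403, 0.0], [-0.0, -0.0, -1.0]]
ft_force: [-0.6, -0.1, -0.1]
grip_width: -0.0001
```

View pics/6.png

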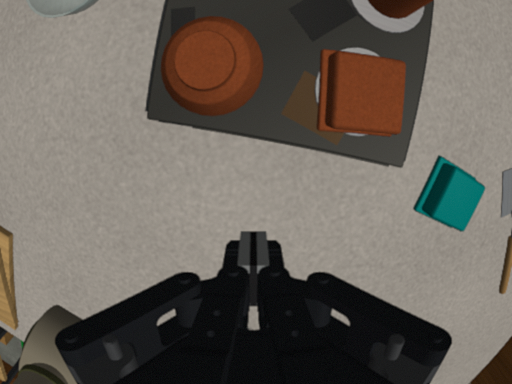

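The bowl (212,65) and dish (362,92) stand undisturbed, and the arm is clear of everything.

```bash
python3 -c "
from rig import *
print(close_job())"
```

```text
the job is handed in; nothing more can be done
None
```

I tapped the three pieces in the order asked (beaker, dish, bowl) with the shut fingertips, then backed off and handed the job in at about 10 s of the 48 s allowed. No verdict is reported on hand-in.

| Piece | Force when tapped | Duration |
|---|---|---|
| Beaker | about 5 N | at least 0.1 s |
| Dish | about 4 N, easing to 3 N | at least 0.1 s |
| Bowl | about 3 N | at least 0.1 s |

- **Dip:** I lowered the fingertips by only 1.5 to 2 mm in the step that made contact, so each rest's dip should have stayed well under 8 mm. The dip itself is not something I could read directly.
- **Final check:** in the last wrist picture the bowl and dish are standing in place. The beaker is only partly in view and the mug is out of it, but both were standing undisturbed in the picture before the bowl tap. The arm ended clear, with no contact force beyond sensor noise.
- **Disagreement:** the top and wrist cameras put the bowl's centre about 7 mm apart. I used the wrist view for that tap.

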